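Find the stamped crate and push it to dispatch

ROBOT

A 7-joint arm with a two-finger parallel gripper is mounted at the origin on a cart in front of the work surface, level with it; the furniture and walls round the work are solid. World frame = base frame: x ahead of the robot, y to its left, z up, the work surface at z = 0. Lengths are in m, angles in rad, forces in N, time in s.
With the tool pointing down it reaches from about 0.425 to 0.8 m from the base axis. Payload 8.3 kg.
Tool frame: the origin (TCP) lies midway between the tips of the shut fingers; the grasp point (between the pads) lies 19 mm behind it; z points along the fingers, y is the line along which they close (so a half turn about z gives the same grasp; the last joint's range is limited). The gripper opens to 85 mm and grips with 20 to 120 N. Pads are 22 mm wide; open, the fingers measure 114 mm over their backs; the gripper's body (76 mm by 85 mm) begins 54 mm behind the grasp point. The pads swing forward as they close: fully open they stand 13 mm farther back than shut.
Start: joints at [-0.063, 0.383, 0.016, 1.37, -0.006, 1.388, -0.046], TCP at [0.625, 0, 0.231] pointing down, gripper open.
Joint ranges: [-2.95, 2.95], [-0.25, 2.06], [-1.52, 1.56], [0.18, 2.33], [-1.44, 4.58], [0.02, 2.06], [-3.01, 3.01]. Speed limits (rad/s): [2.39, 2.39, 3.01, 3.01, 3.14, 3.14, 3.14].

INTERFACE

Orientations are given as a unit quaternion [x, y, z, w].
In Python, from plant import r gives the robot as it stands.
- The arm moves only by the shell command python3 -m pendant 'ROWS' [OPENING] [FORCE]. ROWS is JSON, a list of rows, each an object of numbers: "x", "y", "z": the shift along the world's x, y, z each as a share of 0.5 m, from -1 to 1; "rx", "ry", "rz": the turn, a rotation vector about the world's x, y, z each as a share of 2 rad, from -1 to 1. In form: [{"x": .., "y": .., "z": .., "rx": .., "ry": .., "rz": ..}, ...]. A call has 1 to 5 rows; each row is the pose to reach, as a shift and turn from the pose commanded when the call began; what a row does not reach only later rows make up. A row lasts 1/10 s, in which the tool goes at most 50 mm and 8.59 degrees, less where a joint would pass 70% of its speed; a pose out of reach is approached as far as the arm can. A call with a number of a shift or a turn outside -1 to 1 is refused whole. A call with a gripper value outside its range is refused whole. OPENING is the opening in per cent of the stroke, from 0 (shut) to 100 (fully open), set as the call begins (- or left out, the last holds). The fingers move at their own pace and stop on an object; FORCE is the grip in N (left out, the last holds). Time passes only in rows, so rows that repeat a pose let the fingers close. It gives the time, the measured TCP pose, the force, the opening and the grip force at its end, in the units of the state.
- r.sense(): the state, without advancing time (a new reading comes with each control period).
- r.get_image(name): name is "scene" or "side" or "wrist"; returns the picture (480x640x3 uint8, red, green, blue); there is no depth.
- r.get_calibration(name): a dict with "fov_y" (degrees; the focal length in pixels is half the picture's height over the tangent of half this angle, whatever the lens; pixels are square), "cx", "cy" (the principal point, pixels), "k1" (the pictures are not rectified: a ray, as slopes to the right and down, at radius r is drawn at 1 + k1 r^2 times it, then the intrinsics apply), "rvec" (rotation vector, rad) and "tvec" (3), from world to camera coordinates, as OpenCV has them; the wrist camera has in their place "mount" (4x4, takes a point from camera to tool coordinates, whose origin is the TCP and whose axes are the flange's). Camera axes: x right, y down, z forward; pixel columns grow to the right and rows downward; lengths in m; the calibration is good to about 2 mm. A picture is of the moment at which its call begins: read the wrist's pose just before it. get_calibration takes no time and is no camera call.
- r.hand_in(): hands the job in; it is judged then, once.
The state is a dict: "time": time; "q": joint angles; "qd": joint speeds; "effort": joint torques, N m; "eef_pos": TCP position; "ee_rot": TCP orientation; "wrist_force": force on the tool from outside, world axes, zero at the start; "moment": the same for the moment, N m; "grip_width": opening from 0.0 (shut) to 1.0 (fully open); "gripper_force": force on a finger pad.
Only numpy, scipy, OpenCV 4.12 (cv2) and the standard library are available. Lean on these libraries where they do the work, as an engineer would, in place of code of your own. Each camera call takes 0.05 s, during which the arm holds its last target. There are 200 camera calls.

TASK

One of the two small grey crates is stamped underneath with a ring and bar. With the fingertips tip both crates over backwards, away from the robot, so that each comes to lie on its back wall with its underside showing; then push the stamped one, lying as it is, away from the robot until the whole of it is just past the dark tape of the dispatch line, and leave the other lying on this side of the line, its underside short of the tape. Grip and lift nothing, and leave the other things on the bench as they are.

Things in the scene. Friction and masses are not known exactly. Their poses are not given: they have to be found in the camera images.
- crate_a: Empty open-topped grey plastic parts crate, 72 deep (x) x 104 wide (y) x 86 mm high, walls 4 mm, 0.24 kg, loose; ribbed front wall, dark hand slot on each side. Origin: centre of its underside; at the start x points roughly away from the robot, z up. Once tipped onto its flat back (+x) wall, z is level and points away from the robot. Has the stamp underneath; otherwise like crate_b.
- crate_b: Empty open-topped grey plastic parts crate, 72 deep (x) x 104 wide (y) x 86 mm high, walls 4 mm, 0.24 kg, loose; ribbed front wall, dark hand slot on each side. Origin: centre of its underside; at the start x points roughly away from the robot, z up. Once tipped onto its flat back (+x) wall, z is level and points away from the robot. Plain underside.
- stamp (a point): The stamp: a white inked ring 64 mm across with a bar across it, at the centre of crate_a's underside; hidden until that crate is tipped.
- crate_a_pivot (a point): Middle of the back lower edge of crate_a, 36 mm from its origin along its x: the edge it turns over when pushed away from the robot high on its front wall. Past about 45 to 50 degrees it falls on by itself onto its back wall; it then lies 72 mm high, its underside an upright face towards the robot.
- crate_a_left (a point): Left end of crate_a's underside, 52 mm from its origin along its +y.
- crate_a_right (a point): Right end of crate_a's underside, 52 mm from its origin along its -y.
- crate_b_pivot (a point): Middle of the back lower edge of crate_b, 36 mm from its origin along its x: the edge it turns over when pushed away from the robot high on its front wall. Past about 45 to 50 degrees it falls on by itself onto its back wall; it then lies 72 mm high, its underside an upright face towards the robot.
- crate_b_left (a point): Left end of crate_b's underside, 52 mm from its origin along its +y.
- crate_b_right (a point): Right end of crate_b's underside, 52 mm from its origin along its -y.
- line: The dispatch line: a flat strip of dark tape stuck to the bench behind the crates, 19 mm wide (x), 0.7 m long (y) with a gap where a low grey handpiece cradle (fixed, 74 mm wide, 56 high) stands between the crates' places. Origin: its middle; x points across it away from the robot. The shelf unit begins about 130 mm behind it.
- jar: White screw jar of powder with a red-brown lid, 45 mm across, 55 high, in front of the cradle; loose, a bystander. Origin: centre of its underside.
- tape: Roll of masking tape lying flat, 66 mm across, 20 high, behind the cradle; loose, a bystander. Origin: centre of its underside.
- snips: Small pliers with red grips lying flat, 95 x 49 x 11 mm, at the right front; loose, a bystander. Origin: centre of its underside.
- burner: Small glass spirit burner, 48 mm across, 70 high, at the right back; loose, a bystander. Origin: centre of its underside.
- dental_cast: Pink stone dental model, 54 x 60 x 28 mm, at the left back; loose, a bystander. Origin: centre of its underside.
- dish: Small white dish with red wax chips, 69 mm across, 22 high, at the left front; loose, a bystander. Origin: centre of its underside.

How it is judged:
By the outcome, as a careful person would: the job done as asked, in the order asked, and still so for the second after the job is handed in, with the robot touching nothing.
It also fails if it takes over 61 s, if anything falls off the work surface, if the arm or the gripper's body presses on something with over 40 N, if the wrist force passes 120 N, or if a joint passes its speed limit or range.

## Working session

There is one attempt and no reset: what is moved stays moved. The work goes in short steps, Python scripts to look and compute and a shell command to move; the robot and the scene stay as the last step left them, time stands still between calls to the robot, and variables do not carry over. Pictures are saved under pics/ and viewed, at most 10 in all, crops included, and the job is handed in when it is done.

```bash
mkdir -p pics
cat > h.py <<'E'
import numpy as np,cv2
from plant import r
def cal(n):
    c=r.get_calibration(n);f=240/np.tan(np.radians(c['fov_y'])/2);return c,f
def snap(n,fn):
    im=r.get_image(n);cv2.imwrite('pics/'+fn,im[:,:,::-1]);return im
def ray(n,u,v):
    c,f=cal(n);d=np.array([(u-c['cx'])/f,(v-c['cy'])/f]);s=d.copy()
    for _ in range(20): s=d/(1+c['k1']*(s@s))
    R=cv2.Rodrigues(np.array(c['rvec'],float))[0];t=np.array(c['tvec'],float).ravel()
    return -R.T@t,R.T@np.array([s[0],s[1],1])
def onz(n,u,v,z=0):
    o,d=ray(n,u,v);return o+d*(z-o[2])/d[2]
def proj(n,p):
    c,f=cal(n);R=cv2.Rodrigues(np.array(c['rvec'],float))[0];q=R@np.array(p,float)+np.array(c['tvec'],float).ravel()
    s=q[:2]/q[2];s=s*(1+c['k1']*(s@s));return s*f+[c['cx'],c['cy']]
E
python3 - <<'E'
from h import *
for n in('scene','side'):
    snap(n,n+'0.png');c,f=cal(n);print(n,c,ray(n,320,240))
print(r.sense())
E
```

```text
scene {'fov_y': 55.25731402130014, 'cx': 328.11434536939083, 'cy': 232.74465814898426, 'k1': -0.03176512469258407, 'rvec': array([ 2.13466809, -0.52467443,  0.28135564]), 'tvec': array([-0.44140521,  0.20757921,  1.08020089])} (array([ 0.0292839 , -0.87900658,  0.79451338]), array([ 0.36515938,  0.72155346, -0.58871284]))
side {'fov_y': 44.950582980835804, 'cx': 323.44165877905965, 'cy': 245.37250548915893, 'k1': -0.15334823078895007, 'rvec': array([ 0.53808966, -2.59596918,  1.34794048]), 'tvec': array([0.52141094, 0.11411649, 1.53091996])} (array([0.03537602, 1.29937004, 0.96901697]), array([ 0.31599107, -0.75806679, -0.57061839]))
{'time': 0.1, 'q': array([-0.06291621,  0.38414573,  0.01635033,  1.37100912, -0.00628894,
        1.38823603, -0.04649093]), 'qd': array([-0.00082693, -0.00240519, -0.0001944 , -0.00132478,  0.00020197,
       -0.00075275, -0.00033684]), 'effort': array([ 2.42329334e-03, -6.29131508e+01,  8.47312063e-01, -3.72759247e+01,
        1.67792483e-02,  1.04569664e-02,  7.96114705e-05]), 'eef_pos': array([6.24550511e-01, 5.88403454e-05, 2.30401985e-01]), 'ee_rot': array([ 7.07066251e-01,  7.07146768e-01, -6.27651053e-04, -6.09043932e-04]), 'wrist_force': array([ 0.59639699, -0.23881038, -0.84148562]), 'moment': array([ 0.01180513, -0.01400246, -0.00635527]), 'gripper_force': 0.0, 'grip_width': 0.9975452536765025}
```

View pics/scene0.png

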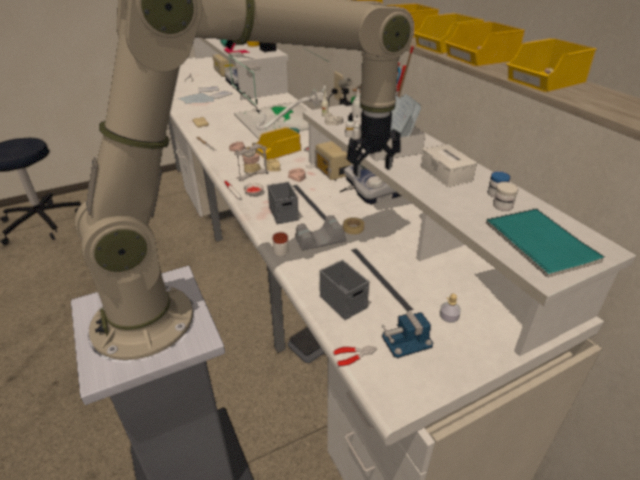

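View pics/side0.png

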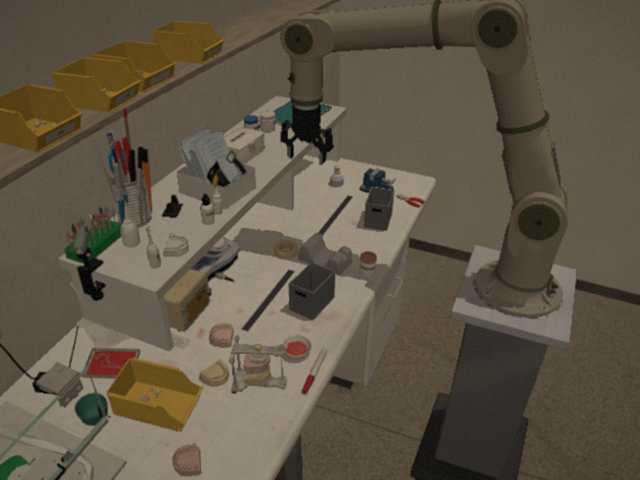

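Run:
```python
from h import *
a=cv2.imread('pics/scene0.png');b=cv2.imread('pics/side0.png')
def c(i,u,v,w=100,h=75,s=4):return cv2.resize(i[v:v+h,u:u+w],None,fx=s,fy=s,interpolation=cv2.INTER_CUBIC)
cv2.imwrite('pics/c.png',np.vstack([np.hstack([c(a,310,250),c(a,255,160)]),np.hstack([c(b,320,180),c(b,250,250)])]))
```

```text
(no output)
```

View pics/c.png

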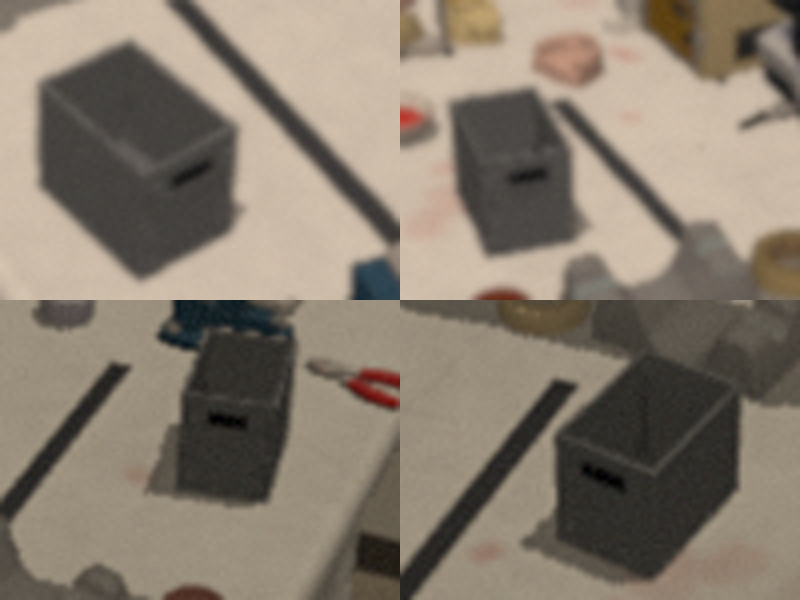

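The crops show both crates clearly: right crate near scene (344,288), left crate near side (312,292), tape behind each.

Run:
```python
from h import *
np.set_printoptions(precision=4,suppress=True)
def P(n,off,pts,z):
    for k,(u,v) in pts.items(): print(n,k,z,onz(n,off[0]+u/4,off[1]+v/4,z)[:2])
print('RIGHT')
P('scene',(310,250),dict(FL=(40,185),FR=(140,278),BR=(235,230)),0)
P('scene',(310,250),dict(FL=(38,85),FR=(145,178),BR=(237,126),BL=(130,42)),.086)
P('side',(320,180),dict(BL=(180,193),FL=(268,202)),0)
P('side',(320,180),dict(BL=(187,94),FL=(288,105),FR=(295,38),BR=(208,32)),.086)
print('LEFT')
P('scene',(255,160),dict(FR=(90,253),BR=(176,240)),0)
P('scene',(255,160),dict(FL=(50,102),FR=(75,162),BR=(172,152),BL=(133,90)),.086)
P('side',(250,250),dict(BL=(155,240),FL=(252,280),FR=(340,190)),0)
P('side',(250,250),dict(BL=(155,138),FL=(258,175),FR=(340,95),BR=(250,55)),.086)
print('TAPE')
P('scene',(310,250),dict(n0=(168,0),n1=(380,240),f0=(185,0),f1=(400,215)),0)
P('scene',(255,160),dict(n0=(155,105),n1=(270,240),f0=(172,100),f1=(285,225)),0)
P('side',(320,180),dict(f0=(110,65),n0=(130,68),f1=(0,192),n1=(10,210)),0)
P('side',(250,250),dict(f0=(155,80),n0=(177,87),f1=(0,275),n1=(12,295)),0)
print('objs')
for k,n,u,v,z in [('jarlid','scene',281,238,.055),('jar','side',369,258,.055),('snips','scene',352,355,0.01),('burner','scene',451,312,.03),('tape','scene',353,226,.02),('tape','side',286,248,.02),('dish','side',297,347,.02),('cast','side',222,334,.028),('viseL','scene',384,335,0),('viseT','scene',428,320,.06),('vise','side',376,180,.04),('shelfedge bottom','scene',420,250,0),('shelf','side',168,345,0)]: print(k,n,onz(n,u,v,z))
```

```text
RIGHT
scene FL 0 [ 0.413  -0.1195]
scene FR 0 [ 0.4292 -0.2184]
scene BR 0 [ 0.5007 -0.2101]
scene FL 0.086 [ 0.4099 -0.1235]
scene FR 0.086 [ 0.4266 -0.2238]
scene BR 0.086 [ 0.4962 -0.2101]
scene BL 0.086 [ 0.4791 -0.1129]
side BL 0 [ 0.4725 -0.1014]
side FL 0 [ 0.4077 -0.1174]
side BL 0.086 [ 0.4731 -0.1036]
side FL 0.086 [ 0.4003 -0.1201]
side FR 0.086 [ 0.4249 -0.2173]
side BR 0.086 [ 0.489  -0.1976]
LEFT
scene FR 0 [0.4451 0.2337]
scene BR 0 [0.5119 0.2198]
scene FL 0.086 [0.4542 0.3242]
scene FR 0.086 [0.437  0.2307]
scene BR 0.086 [0.5073 0.2109]
scene BL 0.086 [0.5199 0.3122]
side BL 0 [0.5225 0.3259]
side FL 0 [0.4525 0.3348]
side FR 0 [0.435 0.234]
side BL 0.086 [0.5191 0.3295]
side FL 0.086 [0.4488 0.3357]
side FR 0.086 [0.4333 0.2451]
side BR 0.086 [0.5003 0.2305]
TAPE
scene n0 0 [0.5814 0.0096]
scene n1 0 [ 0.5746 -0.2583]
scene f0 0 [0.5922 0.004 ]
scene f1 0 [ 0.5983 -0.2462]
scene n0 0 [0.5857 0.4231]
scene n1 0 [0.5774 0.1861]
scene f0 0 [0.6028 0.4244]
scene f1 0 [0.5978 0.1997]
side f0 0 [ 0.5889 -0.2573]
side n0 0 [ 0.5722 -0.2596]
side f1 0 [ 0.597  -0.0463]
side n1 0 [ 0.5806 -0.0271]
side f0 0 [0.5932 0.1787]
side n0 0 [0.5762 0.1796]
side f1 0 [0.5953 0.3941]
side n1 0 [0.5801 0.4069]
objs
jarlid scene [0.3968 0.085  0.055 ]
jar side [0.3901 0.1084 0.055 ]
snips scene [ 0.3857 -0.3253  0.01  ]
burner scene [ 0.6457 -0.3372  0.03  ]
tape scene [0.63   0.0885 0.02  ]
tape side [0.6324 0.1141 0.02  ]
dish side [0.4407 0.4523 0.02  ]
cast side [0.6132 0.493  0.028 ]
viseL scene [ 0.4845 -0.3021  0.    ]
viseT scene [ 0.5602 -0.3541  0.06  ]
vise side [ 0.5179 -0.3321  0.04  ]
shelfedge bottom scene [ 0.7547 -0.0801  0.    ]
shelf side [0.727  0.5544 0.    ]
```

```bash
R='x'; python3 -m pendant '[{"x":-0.47,"y":-0.35,"z":0.0,"rz":-0.69},{"x":-0.47,"y":-0.35,"z":0.0,"rz":-0.69},{"x":-0.47,"y":-0.35,"z":0.0,"rz":-0.69},{"x":-0.47,"y":-0.35,"z":0.0,"rz":-0.69},{"x":-0.47,"y":-0.35,"z":0.0,"rz":-0.69}]' 45 20
```

```text
schema error: expected keys x, y, z, rx, ry, rz
```

```bash
python3 -m pendant '[{"x":-0.47,"y":-0.35,"z":0,"rx":0,"ry":0,"rz":-0.69},{"x":-0.47,"y":-0.35,"z":0,"rx":0,"ry":0,"rz":-0.69},{"x":-0.47,"y":-0.35,"z":0,"rx":0,"ry":0,"rz":-0.69},{"x":-0.47,"y":-0.35,"z":0,"rx":0,"ry":0,"rz":-0.69},{"x":-0.47,"y":-0.35,"z":0,"rx":0,"ry":0,"rz":-0.69}]' 45 20
```

```text
time: 0.6
eef_pos: [0.4225, -0.1502, 0.2309]
ee_rot: [0.918, 0.396, -0.0, -0.0]
wrist_force: [-0.5, -2.1, 0.4]
grip_width: 0.455
gripper_force: 0.0
```

```bash
python3 -m pendant '[{"x":-0.068,"y":-0.052,"z":-0.1,"rx":0,"ry":0,"rz":-0.314},{"x":-0.068,"y":-0.052,"z":-0.16,"rx":0,"ry":0,"rz":-0.314},{"x":-0.068,"y":-0.052,"z":-0.2,"rx":0,"ry":0,"rz":-0.314},{"x":-0.068,"y":-0.052,"z":-0.22,"rx":0,"ry":0,"rz":-0.314},{"x":-0.068,"y":-0.052,"z":-0.22,"rx":0,"ry":0,"rz":-0.314}]'; python3 -c "
from h import *
snap('side','s1.png')
i=cv2.imread('pics/s1.png')
a=snap('scene','s1b.png')[:,:,::-1]
cv2.imwrite('pics/c1.png',np.hstack([cv2.resize(i[120:270,300:450],(400,400)),cv2.resize(a[200:350,250:400],(400,400))]))"
```

```text
time: 1.1
eef_pos: [0.389, -0.1749, 0.1197]
ee_rot: [0.996, 0.094, -0.002, -0.001]
wrist_force: [0.8, 1.0, -0.7]
grip_width: 0.447
gripper_force: 0.0
```

View pics/c1.png

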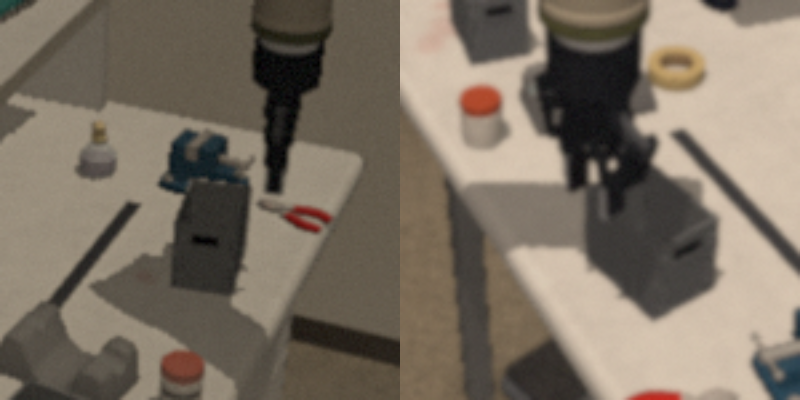

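```bash
python3 -m pendant '[{"x":0,"y":0,"z":-0.07,"rx":0,"ry":0,"rz":0},{"x":0,"y":0,"z":-0.108,"rx":0,"ry":0,"rz":0},{"x":0,"y":0,"z":-0.108,"rx":0,"ry":0,"rz":0},{"x":0.012,"y":0.002,"z":-0.108,"rx":0,"ry":0,"rz":0},{"x":0.024,"y":0.004,"z":-0.108,"rx":0,"ry":0,"rz":0}]'
python3 -m pendant '[{"x":0.008,"y":0.0016,"z":0,"rx":0,"ry":0,"rz":0},{"x":0.016,"y":0.0032,"z":0,"rx":0,"ry":0,"rz":0},{"x":0.024,"y":0.005,"z":0.004,"rx":0,"ry":0,"rz":0}]'
```

```text
time: 1.7
eef_pos: [0.4042, -0.1735, 0.0689]
ee_rot: [0.995, 0.097, 0.001, 0.0]
wrist_force: [0.0, 0.0, 0.3]
grip_width: 0.451
gripper_force: 0.0
time: 2.0
eef_pos: [0.4146, -0.1709, 0.0695]
ee_rot: [0.995, 0.096, -0.0, 0.0]
wrist_force: [-1.1, -0.7, 0.7]
grip_width: 0.451
gripper_force: 0.9
```

```bash
python3 -m pendant '[{"x":0.012,"y":0.002,"z":0.01,"rx":0,"ry":0,"rz":0},{"x":0.024,"y":0.005,"z":0.019,"rx":0,"ry":0,"rz":0},{"x":0.036,"y":0.007,"z":0.027,"rx":0,"ry":0,"rz":0},{"x":0.048,"y":0.009,"z":0.034,"rx":0,"ry":0,"rz":0},{"x":0.06,"y":0.012,"z":0.04,"rx":0,"ry":0,"rz":0}]'
python3 -c "
from h import *
i=snap('side','s2.png')[:,:,::-1]
a=snap('scene','s2b.png')[:,:,::-1]
cv2.imwrite('pics/c2.png',np.hstack([cv2.resize(i[120:270,300:450],(400,400)),cv2.resize(a[200:350,250:400],(400,400))]))"
```

```text
time: 2.5
eef_pos: [0.4453, -0.1646, 0.0897]
ee_rot: [0.995, 0.096, 0.0, 0.0]
wrist_force: [-0.3, -0.9, -0.1]
grip_width: 0.452
gripper_force: 0.4
```

View pics/c2.png

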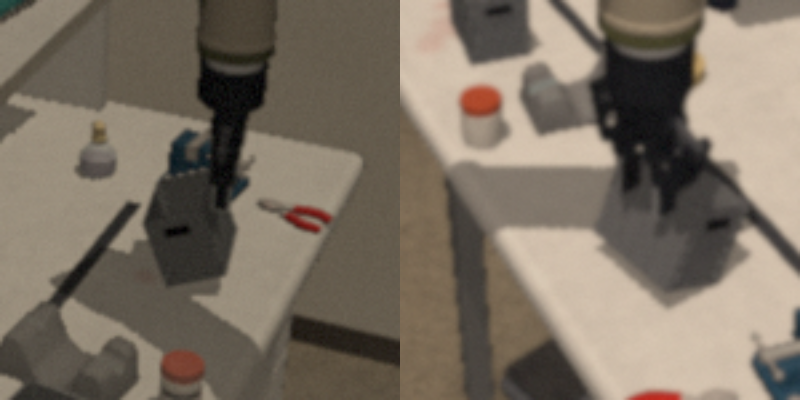

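The right crate is tilted about 25° (side crop (190,230)), pivoting without sliding. Continue.

```bash
python3 -m pendant '[{"x":0.014,"y":0.003,"z":0.005,"rx":0,"ry":0,"rz":0},{"x":0.028,"y":0.006,"z":0.009,"rx":0,"ry":0,"rz":0},{"x":0.042,"y":0.009,"z":0.012,"rx":0,"ry":0,"rz":0},{"x":0.056,"y":0.012,"z":0.014,"rx":0,"ry":0,"rz":0},{"x":0.07,"y":0.014,"z":0.016,"rx":0,"ry":0,"rz":0}]'
python3 -m pendant '[{"x":0.012,"y":0.003,"z":0,"rx":0,"ry":0,"rz":0},{"x":0.024,"y":0.006,"z":0.0,"rx":0,"ry":0,"rz":0},{"x":0.024,"y":0.006,"z":0,"rx":0,"ry":0,"rz":0},{"x":0.024,"y":0.006,"z":0.0,"rx":0,"ry":0,"rz":0}]'
python3 -c "
from h import *
i=snap('side','s3.png')[:,:,::-1]
a=snap('scene','s3b.png')[:,:,::-1]
cv2.imwrite('pics/c3.png',np.hstack([cv2.resize(i[120:270,300:450],(400,400)),cv2.resize(a[200:350,250:400],(400,400))]))"
```

```text
time: 3.1
eef_pos: [0.4801, -0.1573, 0.0972]
ee_rot: [0.995, 0.097, -0.0, -0.0]
wrist_force: [-0.1, 0.2, 0.9]
grip_width: 0.449
gripper_force: 0.1
time: 3.5
eef_pos: [0.4913, -0.1547, 0.097]
ee_rot: [0.995, 0.096, -0.0, -0.0]
wrist_force: [-1.0, 0.5, -0.1]
grip_width: 0.45
gripper_force: 0.0
```

View pics/c3.png

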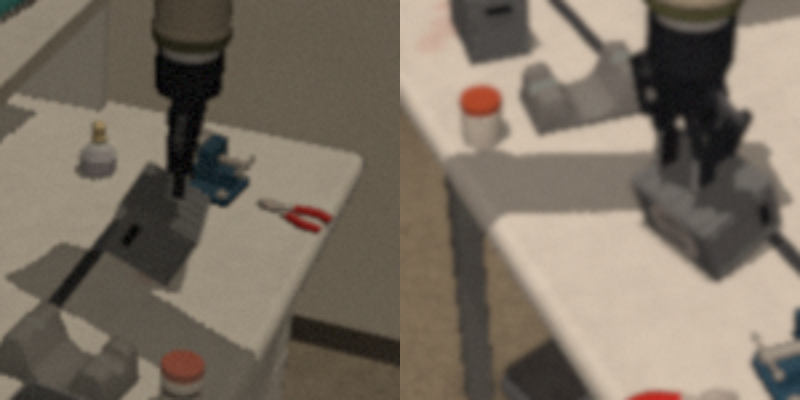

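The scene crop shows the crate falling past 60°, with a light ring mark on its underside (675,225): the right crate is crate_a. Now to the left crate.

```bash
python3 -m pendant '[{"x":0,"y":0,"z":0.06,"rx":0,"ry":0,"rz":0},{"x":0,"y":0,"z":0.12,"rx":0,"ry":0,"rz":0},{"x":-0.03,"y":0.08,"z":0.14,"rx":0,"ry":0,"rz":-0.04},{"x":-0.05,"y":0.17,"z":0.14,"rx":0,"ry":0,"rz":-0.08},{"x":-0.07,"y":0.26,"z":0.14,"rx":0,"ry":0,"rz":-0.12}]'
python3 -m pendant '[{"x":-0.084,"y":0.62,"z":0,"rx":0,"ry":0,"rz":-0.041},{"x":-0.084,"y":0.62,"z":0,"rx":0,"ry":0,"rz":-0.041},{"x":-0.084,"y":0.62,"z":0,"rx":0,"ry":0,"rz":-0.041},{"x":-0.084,"y":0.62,"z":0,"rx":0,"ry":0,"rz":-0.041},{"x":-0.084,"y":0.62,"z":0,"rx":0,"ry":0,"rz":-0.041}]'
python3 -m pendant '[{"x":-0.001,"y":0.13,"z":0,"rx":0,"ry":0,"rz":0},{"x":-0.001,"y":0.13,"z":0,"rx":0,"ry":0,"rz":0}]'
python3 -c "
from h import *
i=snap('side','s4.png')[:,:,::-1]
a=snap('scene','s4b.png')[:,:,::-1]
cv2.imwrite('pics/c4.png',np.hstack([cv2.resize(i[150:350,230:430],(400,400)),cv2.resize(a[160:340,230:410],(400,400))]))"
```

```text
time: 4.1
eef_pos: [0.456, -0.0239, 0.1679]
ee_rot: [1.0, -0.026, 0.001, -0.0]
wrist_force: [0.8, 1.0, 0.3]
grip_width: 0.444
gripper_force: 0.0
time: 4.6
eef_pos: [0.4222, 0.2245, 0.1676]
ee_rot: [0.998, -0.065, 0.0, -0.0]
wrist_force: [0.9, 0.0, 0.1]
grip_width: 0.448
gripper_force: 0.0
time: 4.8
eef_pos: [0.4204, 0.2936, 0.1674]
ee_rot: [0.998, -0.061, -0.0, -0.001]
wrist_force: [-0.3, -0.1, 0.8]
grip_width: 0.451
gripper_force: 0.0
```

View pics/c4.png

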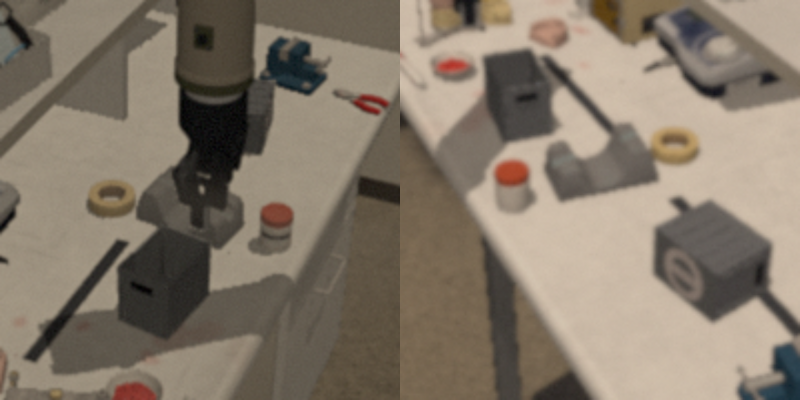

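Crate_a lies on its back with ring and bar visible (scene crop (683,275)); the left crate is upright. Descend in front of it.

```bash
python3 -m pendant '[{"x":-0.01,"y":-0.012,"z":-0.1,"rx":0,"ry":0,"rz":0},{"x":-0.01,"y":-0.012,"z":-0.17,"rx":0,"ry":0,"rz":0},{"x":-0.01,"y":-0.012,"z":-0.198,"rx":0,"ry":0,"rz":0},{"x":-0.01,"y":-0.012,"z":-0.198,"rx":0,"ry":0,"rz":0},{"x":0.014,"y":-0.015,"z":-0.198,"rx":0,"ry":0,"rz":0}]'
python3 -m pendant '[{"x":0.008,"y":-0.001,"z":0,"rx":0,"ry":0,"rz":0},{"x":0.016,"y":-0.002,"z":0,"rx":0,"ry":0,"rz":0},{"x":0.02,"y":-0.003,"z":0,"rx":0,"ry":0,"rz":0}]'
```

```text
time: 5.4
eef_pos: [0.4292, 0.2798, 0.0689]
ee_rot: [0.998, -0.064, -0.0, 0.0]
wrist_force: [-0.6, -0.7, 0.4]
grip_width: 0.447
gripper_force: 0.0
time: 5.7
eef_pos: [0.4401, 0.2792, 0.0692]
ee_rot: [0.998, -0.065, 0.0, -0.001]
wrist_force: [-2.5, 0.5, 1.5]
grip_width: 0.447
gripper_force: 1.4
```

Contact. Same arc as before, with a fall at the end.

```bash
python3 -m pendant '[{"x":0.012,"y":-0.002,"z":0.01,"rx":0,"ry":0,"rz":0},{"x":0.024,"y":-0.003,"z":0.019,"rx":0,"ry":0,"rz":0},{"x":0.036,"y":-0.005,"z":0.027,"rx":0,"ry":0,"rz":0},{"x":0.048,"y":-0.006,"z":0.034,"rx":0,"ry":0,"rz":0},{"x":0.06,"y":-0.008,"z":0.04,"rx":0,"ry":0,"rz":0}]'
python3 -m pendant '[{"x":0.014,"y":-0.002,"z":0.005,"rx":0,"ry":0,"rz":0},{"x":0.028,"y":-0.004,"z":0.009,"rx":0,"ry":0,"rz":0},{"x":0.042,"y":-0.006,"z":0.012,"rx":0,"ry":0,"rz":0},{"x":0.056,"y":-0.007,"z":0.014,"rx":0,"ry":0,"rz":0},{"x":0.07,"y":-0.009,"z":0.016,"rx":0,"ry":0,"rz":0}]'
python3 -m pendant '[{"x":0.012,"y":-0.002,"z":0,"rx":0,"ry":0,"rz":0},{"x":0.022,"y":-0.003,"z":0,"rx":0,"ry":0,"rz":0},{"x":0.022,"y":-0.003,"z":0,"rx":0,"ry":0,"rz":0},{"x":0.022,"y":-0.003,"z":0,"rx":0,"ry":0,"rz":0},{"x":0.022,"y":-0.003,"z":0.06,"rx":0,"ry":0,"rz":0}]'
python3 -m pendant '[{"x":-0.05,"y":-0.08,"z":0.09,"rx":0,"ry":0,"rz":0},{"x":-0.08,"y":-0.17,"z":0.09,"rx":0,"ry":0,"rz":0},{"x":-0.1,"y":-0.26,"z":0.09,"rx":0,"ry":0,"rz":0},{"x":-0.12,"y":-0.35,"z":0.09,"rx":0,"ry":0,"rz":0},{"x":-0.12,"y":-0.44,"z":0.09,"rx":0,"ry":0,"rz":0}]'
python3 -c "
from h import *
i=snap('side','s5.png')[:,:,::-1]
a=snap('scene','s5b.png')[:,:,::-1]
def c(i,u,v,w=100,h=75,s=4):return cv2.resize(i[v:v+h,u:u+w],None,fx=s,fy=s,interpolation=cv2.INTER_CUBIC)
cv2.imwrite('pics/c5.png',np.vstack([np.hstack([c(a,310,250),c(a,255,160)]),np.hstack([c(i,300,160),c(i,250,240)])]))"
```

```text
time: 6.2
eef_pos: [0.4703, 0.2751, 0.0891]
ee_rot: [0.998, -0.065, 0.0, -0.0]
wrist_force: [-2.2, 0.9, 5.0]
grip_width: 0.454
gripper_force: 2.0
time: 6.7
eef_pos: [0.5052, 0.2701, 0.0962]
ee_rot: [0.998, -0.065, 0.0, 0.0]
wrist_force: [-0.1, -0.6, 1.4]
grip_width: 0.45
gripper_force: 0.3
time: 7.2
eef_pos: [0.5125, 0.2676, 0.1223]
ee_rot: [0.998, -0.064, -0.004, 0.002]
wrist_force: [-0.2, -0.0, -0.2]
grip_width: 0.452
gripper_force: 0.0
time: 7.7
eef_pos: [0.4537, 0.0474, 0.1716]
ee_rot: [0.998, -0.064, 0.0, -0.0]
wrist_force: [1.9, -0.7, -0.0]
grip_width: 0.447
gripper_force: 0.0
```

View pics/c5.png

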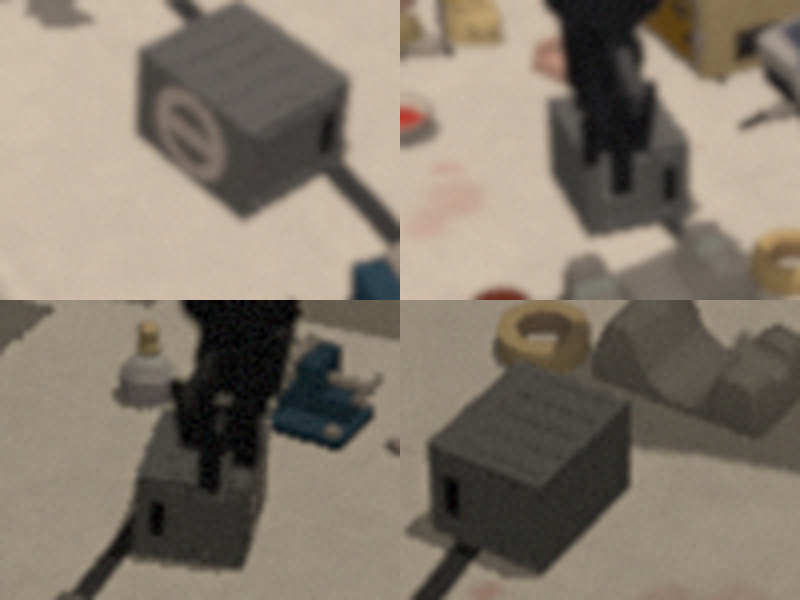

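Both crates lie on their backs: ring-and-bar face at scene crop (190,138), plain crate in side crop (530,470).

Run:
```python
from h import *
np.set_printoptions(precision=4,suppress=True)
for k,n,o,u,v,z in [('aNL','scene',(310,250),140,132,0),('aNR','scene',(310,250),243,217,0),('aFR','scene',(310,250),335,165,0),('aNLt','scene',(310,250),140,50,.072),('aNRt','scene',(310,250),245,138,.072),('bNL','side',(250,240),140,277,0),('bNR','side',(250,240),230,185,0),('bFR','scene',(255,160),285,220,0),('bNR','scene',(255,160),195,235,0)]:
  print(k,n,onz(n,o[0]+u/4,o[1]+v/4,z))
```

```text
aNL scene [ 0.4936 -0.1048  0.    ]
aNR scene [ 0.5111 -0.2028  0.    ]
aFR scene [ 0.5885 -0.1898  0.    ]
aNLt scene [ 0.4896 -0.1076  0.072 ]
aNRt scene [ 0.504  -0.2082  0.072 ]
bNL side [0.5323 0.3272 0.    ]
bNR side [0.5181 0.2214 0.    ]
bFR scene [0.6012 0.2062 0.    ]
bNR scene [0.5282 0.2194 0.    ]
```

```bash
python3 -m pendant '[{"x":0,"y":-0.1,"z":0,"rx":0,"ry":0,"rz":0.03},{"x":0,"y":-0.2,"z":0,"rx":0,"ry":0,"rz":0.065},{"x":0,"y":-0.3,"z":0,"rx":0,"ry":0,"rz":0.065},{"x":0,"y":-0.4,"z":0,"rx":0,"ry":0,"rz":0.065},{"x":0,"y":-0.404,"z":0,"rx":0,"ry":0,"rz":0.065}]' 65
python3 -m pendant '[{"x":0,"y":0,"z":-0.1,"rx":0,"ry":0,"rz":0},{"x":0,"y":0,"z":-0.2,"rx":0,"ry":0,"rz":0},{"x":0,"y":0,"z":-0.27,"rx":0,"ry":0,"rz":0},{"x":0,"y":0,"z":-0.284,"rx":0,"ry":0,"rz":0},{"x":0.02,"y":0,"z":-0.284,"rx":0,"ry":0,"rz":0}]'
python3 -m pendant '[{"x":0.02,"y":0,"z":0,"rx":0,"ry":0,"rz":0},{"x":0.04,"y":0,"z":0,"rx":0,"ry":0,"rz":0},{"x":0.06,"y":0,"z":0,"rx":0,"ry":0,"rz":0},{"x":0.08,"y":0,"z":0,"rx":0,"ry":0,"rz":0},{"x":0.1,"y":0,"z":0,"rx":0,"ry":0,"rz":0}]'
```

```text
time: 8.3
eef_pos: [0.4541, -0.1599, 0.1714]
ee_rot: [1.0, -0.004, 0.0, 0.001]
wrist_force: [0.2, 1.1, 0.5]
grip_width: 0.647
gripper_force: 0.0
time: 8.8
eef_pos: [0.4642, -0.1523, 0.0287]
ee_rot: [1.0, 0.0, -0.002, -0.0]
wrist_force: [-0.1, -0.5, 0.4]
grip_width: 0.656
gripper_force: 0.0
time: 9.3
eef_pos: [0.5164, -0.1531, 0.0297]
ee_rot: [1.0, 0.0, 0.0, 0.0]
wrist_force: [-3.3, 0.0, 1.8]
grip_width: 0.647
gripper_force: 1.5
```

```bash
python3 -m pendant '[{"x":0.02,"y":0,"z":0,"rx":0,"ry":0,"rz":0},{"x":0.04,"y":0,"z":0,"rx":0,"ry":0,"rz":0},{"x":0.06,"y":0,"z":0,"rx":0,"ry":0,"rz":0},{"x":0.08,"y":0,"z":0,"rx":0,"ry":0,"rz":0},{"x":0.1,"y":0,"z":0,"rx":0,"ry":0,"rz":0}]'
python3 -m pendant '[{"x":0.01,"y":0,"z":0,"rx":0,"ry":0,"rz":0},{"x":0.02,"y":0,"z":0,"rx":0,"ry":0,"rz":0},{"x":0.03,"y":0,"z":0,"rx":0,"ry":0,"rz":0},{"x":0.03,"y":0,"z":0,"rx":0,"ry":0,"rz":0}]'
python3 -c "
from h import *
i=snap('side','s6.png')[:,:,::-1]
a=snap('scene','s6b.png')[:,:,::-1]
def c(i,u,v,w=100,h=150,s=4):return cv2.resize(i[v:v+h,u:u+w],None,fx=s,fy=s,interpolation=cv2.INTER_CUBIC)
cv2.imwrite('pics/c6.png',np.hstack([c(a,330,200),c(i,300,120)]))"
```

```text
time: 9.8
eef_pos: [0.5662, -0.1531, 0.0293]
ee_rot: [1.0, 0.0, -0.0, 0.0]
wrist_force: [-4.7, 0.3, 4.9]
grip_width: 0.652
gripper_force: 2.2
time: 10.2
eef_pos: [0.5814, -0.1529, 0.0293]
ee_rot: [1.0, 0.001, 0.001, 0.0]
wrist_force: [0.8, -0.4, 0.4]
grip_width: 0.649
gripper_force: 0.0
```

View pics/c6.png

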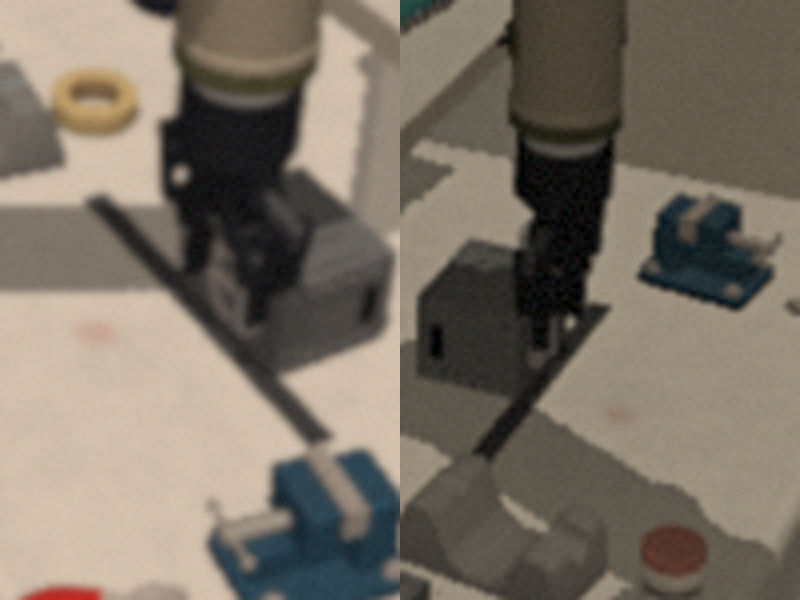

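The crate's near face is about at the tape's far edge: corners scene crop (275,372), side crop (522,393).

Run:
```python
from h import *
np.set_printoptions(precision=4,suppress=True)
for k,n,o,u,v,z in [('NR','scene',(330,200),275,372,0),('FR','scene',(330,200),385,328,0),('NL','side',(300,120),120,393,0),('FL','side',(300,120),18,375,0),('tape far','scene',(330,200),330,432,0),('tape far','scene',(330,200),120,198,0),('tape far','side',(300,120),172,308,0),('tape far','side',(300,120),75,455,0),('tape far','scene',(330,200),270,368,0),('tape far','side',(300,120),120,393,0)]:
  print(k,n,onz(n,o[0]+u/4,o[1]+v/4,z))
```

```text
NR scene [ 0.5961 -0.2011 -0.    ]
FR scene [ 0.6846 -0.1996  0.    ]
NL side [ 0.5902 -0.1092 -0.    ]
FL side [ 0.6729 -0.1003 -0.    ]
tape far scene [ 0.5949 -0.2612  0.    ]
tape far scene [0.6029 0.0011 0.    ]
tape far side [ 0.6006 -0.2466  0.    ]
tape far side [ 0.5882 -0.0164  0.    ]
tape far scene [ 0.5954 -0.1965  0.    ]
tape far side [ 0.5902 -0.1092 -0.    ]
```

```bash
python3 -m pendant '[{"x":0.006,"y":0,"z":0,"rx":0,"ry":0,"rz":0},{"x":0.012,"y":0,"z":0,"rx":0,"ry":0,"rz":0},{"x":0.018,"y":0,"z":0,"rx":0,"ry":0,"rz":0},{"x":0.024,"y":0,"z":0,"rx":0,"ry":0,"rz":0},{"x":0.024,"y":0,"z":0,"rx":0,"ry":0,"rz":0}]'
python3 -m pendant '[{"x":-0.05,"y":0,"z":0,"rx":0,"ry":0,"rz":0},{"x":-0.12,"y":0,"z":0,"rx":0,"ry":0,"rz":0},{"x":-0.2,"y":0,"z":0.05,"rx":0,"ry":0,"rz":0},{"x":-0.25,"y":0,"z":0.15,"rx":0,"ry":0,"rz":0},{"x":-0.25,"y":0,"z":0.25,"rx":0,"ry":0,"rz":0}]'
python3 -m pendant '[{"x":0,"y":0.1,"z":0.1,"rx":0,"ry":0,"rz":0},{"x":0,"y":0.2,"z":0.2,"rx":0,"ry":0,"rz":0},{"x":0,"y":0.3,"z":0.2,"rx":0,"ry":0,"rz":0},{"x":0,"y":0.4,"z":0.2,"rx":0,"ry":0,"rz":0},{"x":0,"y":0.4,"z":0.2,"rx":0,"ry":0,"rz":0}]'
python3 -c "
from h import *
i=snap('side','s7.png')[:,:,::-1]
a=snap('scene','s7b.png')[:,:,::-1]
def c(i,u,v,w=160,h=200,s=2.5):return cv2.resize(i[v:v+h,u:u+w],None,fx=s,fy=s,interpolation=cv2.INTER_CUBIC)
cv2.imwrite('pics/c7.png',np.hstack([c(a,270,160),c(i,260,140)]))"
```

```text
time: 10.8
eef_pos: [0.593, -0.153, 0.0293]
ee_rot: [1.0, 0.0, 0.0, 0.0]
wrist_force: [-1.4, -0.3, 1.0]
grip_width: 0.646
gripper_force: 0.3
time: 11.3
eef_pos: [0.464, -0.1531, 0.1488]
ee_rot: [1.0, -0.0, -0.002, -0.001]
wrist_force: [2.0, -0.8, -0.2]
grip_width: 0.648
gripper_force: 0.0
time: 11.8
eef_pos: [0.468, 0.0511, 0.2504]
ee_rot: [1.0, 0.002, 0.002, -0.001]
wrist_force: [0.5, 0.7, 0.1]
grip_width: 0.65
gripper_force: 0.0
```

View pics/c7.png

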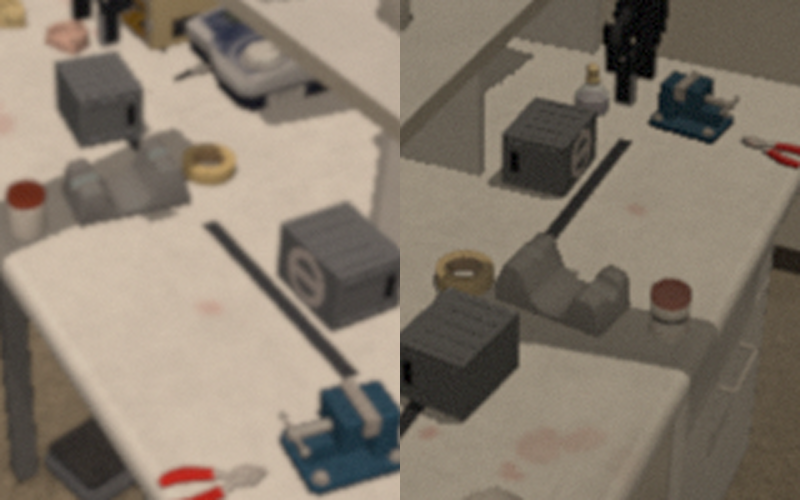

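Run:
```python
from h import *
np.set_printoptions(precision=4,suppress=True)
for k,n,o,u,v in [('NR','scene',(270,160),335,327),('NL','scene',(270,160),281,263),('tape far','scene',(270,160),356,372),('tape far','scene',(270,160),219,222),('tf mid','scene',(270,160),288,298),('NL','side',(260,140),170,195),('tape far','side',(260,140),224,140),('tape far','side',(260,140),146,236)]:
  print(k,n,onz(n,o[0]+u/2.5,o[1]+v/2.5))
print(r.sense()['time'])
```

```text
NR scene [ 0.6128 -0.2005  0.    ]
NL scene [ 0.6208 -0.0881  0.    ]
tape far scene [ 0.5931 -0.2634 -0.    ]
tape far scene [0.5985 0.0071 0.    ]
tf mid scene [ 0.5951 -0.1405  0.    ]
NL side [ 0.5964 -0.108   0.    ]
tape far side [ 0.5831 -0.2617  0.    ]
tape far side [ 0.5878 -0.0128  0.    ]
11.9
```

```bash
python3 -c "
from plant import r
print(r.hand_in())"
```

```text
the job is handed in; nothing more can be done
None
```

Both crates now lie on their backs. The stamped one (the right-hand crate) is wholly past the dispatch line by about 10 to 15 mm. The plain one is on this side, its underside about 45 mm short of the tape. The job was handed in at about 12 s; I saw nothing else on the bench disturbed.

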